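# Mount a foil roll with a spring spindle in its bench holder

## Robot

A 6-joint arm with a two-finger parallel gripper is mounted at the origin on a cart in front of the work surface, level with it; the furniture and walls round the work are solid. World frame = base frame: x ahead of the robot, y to its left, z up, the work surface at z = 0. Lengths are in m, angles in rad, forces in N, time in s.
With the tool pointing down it reaches from about 0.425 to 0.95 m from the base axis. Payload 3.5 kg.
Tool frame: the origin (TCP) lies midway between the tips of the shut fingers; the grasp point (between the pads) lies ctrl.grasp_offset behind it (ctrl.grasp_offset is the distance from the TCP to the grasp point, in m); x points along the fingers, y is the direction in which the jaws open and shut, and the axes are right-handed (so a half turn about x gives the same grasp; the last joint's range is limited). The gripper opens to 85 mm and grips with 20 to 120 N. Pads are 22 mm wide; open, the fingers measure 114 mm over their backs; the gripper's body (76 mm by 85 mm) begins 54 mm behind the grasp point. The pads swing forward as they close: fully open they stand 13 mm farther back than shut.
Start: joints at [1.126, 0.286, 1.577, -0, 1.279, -0.15], TCP at [0.196, 0.646, 0.209] pointing down, gripper open.
Joint ranges: [-2.77, 2.77], [-0.9, 2.22], [0.21, 2.48], [-1.53, 4.67], [0.24, 2.81], [-2.84, 2.84]. Speed limits (rad/s): [2.79, 2.79, 3.14, 3.14, 3.14, 3.14].

## Interface

Orientations are given as a unit quaternion [x, y, z, w].
In Python, from plant import readout, read_camera, sign_off, ctrl gives the robot as it stands.
- The arm moves only by the tool drive_tool, never from a script. Its argument "steps" is a list of rows, each a list of 5 numbers: the shift along the tool's x, y, z in cm, then the turn about the tool's x in degrees, then the opening, from 0 (shut) to 1 (fully open). A call has 1 to 10 rows; each row shifts and turns the commanded pose from where the row before left it, along the tool's axes as they then stand; what a row does not reach is not made up. A row lasts 1/10 s, in which the tool goes at most 50 mm and 8.59 degrees, less where a joint would pass 70% of its speed; a pose out of reach is approached as far as the arm can. A call is refused whole if a number of a shift passes 5 or a number of a turn 8.59, either way. A call with a gripper value outside its range is refused whole. The fingers move at their own pace and stop on an object; "force" is the grip in N (left out, the last holds). Time passes only in rows, so rows that do not move let the fingers close. It gives the time, the measured TCP pose, the force and the opening at its end, in the units of the state.
- readout.get_state(): the state, without advancing time (a new reading comes with each control period).
- read_camera(name): name is "scene" or "top" or "wrist"; returns a dict with "frame" (400x640x3 uint8, red, green, blue), "vertical_fov" (degrees; the focal length in pixels is half the picture's height over the tangent of half this angle, whatever the lens; pixels are square), "cx", "cy" (the principal point, pixels), "k1" (the pictures are not rectified: a ray, as slopes to the right and down, at radius r is drawn at 1 + k1 r^2 times it, then the intrinsics apply), "eye" and "orientation" of the camera in the world. Camera axes: x right, y up, looking along -z (the intrinsics and any distortion apply to the point x, -y, -z); pixel columns grow to the right and rows downward; lengths in m; the calibration is good to about 2 mm. A picture is of the moment at which its call begins. There is no depth.
- sign_off(): hands the job in, once; it reports no verdict.
The state is a dict: "time": time; "qpos": joint angles; "dq": joint speeds; "joint_efforts": joint torques, N m; "eef_pos": TCP position; "tcp_rot": TCP orientation; "contact_force": force on the tool from outside, world axes, zero at the start; "wrist_torque": the same for the moment, N m; "opening": opening from 0.0 (shut) to 1.0 (fully open).
Only numpy, scipy, OpenCV 4.12 (cv2) and the standard library are available. Lean on these libraries where they do the work, as an engineer would, in place of code of your own. Each camera call takes 0.05 s, during which the arm holds its last target. There are 200 camera calls.

## Task

Put the roll of kitchen foil back into its holder on the worktop: start the blue spring plunger of its spindle in one of the two end cups, push the roll against the spring until the white pin at its other end fits down in front of the other cup, then let the spring carry the pin home, so that the roll hangs level with both ends fully home in the cups, and let go. Press only as hard as the spring needs, without ramming the holder, and leave the pepper mill, salt shaker, jam jar and timer standing where they are.

Things in the scene. Friction and masses are not known exactly. Their poses are not given: they have to be found in the camera images.
- foil_roll: loose hard roll of bright aluminium foil, diameter 46 mm, 240 mm long, about 0.32 kg, lying on its side; it can roll. Origin on its axis at mid length (23 mm up when lying); y = the roll's axis, towards the end with the blue plunger. A white spindle runs through it: flange (diameter 29 mm) and collar (18 mm) at each end, to 6 mm beyond the roll; then the pin (-y) and the plunger (+y)
- pin_tip (a point): the outermost point of the fixed white pin (diameter 11 mm, hemispherical end) of the spindle, at y = -145 mm in the roll's frame, on the axis
- plunger_tip (a point): the outermost point of the blue plunger (diameter 11 mm, hemispherical end), on the roll's axis, at y = +162 mm in the roll's frame when it is free; it moves to -y as it is pushed in. The spindle is 307 mm from tip to tip when free. With the roll held at mid length this end is the heavier and dips, by up to some 6 mm, as the roll pitches a little in the jaws
- plunger (a joint): how far the plunger is pushed into the spindle, 0 (free) to 0.023 m (hard stop). The spring resists with 3.5 N at 0, plus 0.35 N per mm, 11.5 N at the stop. About 0.006 when the roll is mounted; must exceed 0.016 for the pin to pass the rim of the second cup while the plunger stands on the floor of the first
- roll_holder: bench holder, fixed: steel base plate 120 x 338 mm, top 11 mm up; two upright cheeks 5 mm thick, 36 mm wide, round tops 103 mm up, inner faces at y = +-155 mm, each with a grey end cup on its inner face. Origin on the worktop midway between the cups, z up, y along the line through the cups (within 0.22 rad of world y), front -x with a tear-off edge 24 mm high, 60 mm before the axis
- cup_left (a point): centre of the floor of the grey cup at the holder's +y, at y = +150.5 mm, 85 mm above the worktop. The cup opens towards the holder's middle: hole of diameter 15 mm, 10 mm deep from rim to floor, its outer 4 mm flared to 21 mm; the rim stands at y = +140.5 mm, outer diameter 31 mm. Rims 281 mm apart, floors 301 mm. Either cup takes either end of the spindle
- cup_right (a point): the same for the cup at -y of the holder: floor at y = -150.5 mm, rim at y = -140.5 mm, 85 mm above the worktop
- pepper_mill: wooden pepper mill, 58 mm wide, 165 mm tall, standing behind the holder on its left; origin at its foot; leave it
- salt_shaker: salt shaker with a grey top, 44 mm wide, 90 mm tall, standing behind the holder on its right; origin at its foot; leave it
- jam_jar: jam jar with a green lid, 73 mm wide, 84 mm tall, standing behind on the right, right of the salt shaker; origin at its foot; leave it
- timer: round red and white kitchen timer, 68 mm wide, 52 mm tall, standing behind on the right, right of the salt shaker; origin at its foot; leave it

How it is judged:
By the outcome, as a careful person would: the job done as asked, in the order asked, and still so for the second after the job is handed in, with the robot touching nothing.
It also fails if it takes over 45 s, if anything falls off the work surface, if the arm or the gripper's body presses on something with over 40 N, if the wrist force passes 120 N, or if a joint passes its speed limit or range.

## Working session

There is one attempt and no reset: what is moved stays moved. The work goes in short steps, Python scripts to look and compute and a tool call to move; the robot and the scene stay as the last step left them, time stands still between calls to the robot, and variables do not carry over. Pictures are saved under pics/ and viewed, about 8 in all and at most 12, crops included, and the job is handed in when it is done.

Besides the shell and the picture viewer there is one more tool, called after "Emit:" by a JSON object that holds its "fn" and its "kwargs", one argument or row to a line. drive_tool: Moves the arm, as the interface text tells. Its arguments: {"type":"object","properties":{"steps":{"type":"array","items":{"type":"array","items":{"type":"number"}}},"force":{"type":"number"}},"required":["steps"]}

```bash
ls; mkdir -p pics
cat > h.py <<'E'
import numpy as np, cv2
from scipy.spatial.transform import Rotation as R
from plant import readout, read_camera, sign_off, ctrl
def cam(n,save=None):
    c=read_camera(n); c['f']=200/np.tan(np.radians(c['vertical_fov'])/2)
    c['R']=R.from_quat(c['orientation']).as_matrix()
    if save: cv2.imwrite(save,c['frame'][:,:,::-1])
    return c
def ray(c,u,v):
    d=np.array([(u-c['cx'])/c['f'],(v-c['cy'])/c['f']]); s=d.copy()
    for _ in range(20): s=d/(1+c['k1']*(s@s))
    w=c['R']@np.array([s[0],-s[1],-1]); return np.array(c['eye']),w
def onz(c,u,v,z):
    e,w=ray(c,u,v); return e+w*(z-e[2])/w[2]
def proj(c,p):
    q=c['R'].T@(np.array(p)-c['eye']); s=np.array([q[0],-q[1]])/-q[2]
    s=s*(1+c['k1']*(s@s)); return s*c['f']+[c['cx'],c['cy']]
def tri(obs): # [(c,u,v)]
    A=np.zeros((3,3));b=np.zeros(3)
    for c,u,v in obs:
        e,w=ray(c,u,v); w=w/np.linalg.norm(w); M=np.eye(3)-np.outer(w,w); A+=M;b+=M@e
    return np.linalg.solve(A,b)
E
python3 - <<'E'
from h import *
a=cam('scene','pics/s1.png');b=cam('top','pics/t1.png')
for c in(a,b): print(c['eye'],c['f'],c['cx'],c['cy'],c['k1'],c['R'].round(2).tolist())
s=readout.get_state(); print(s, ctrl.grasp_offset)
E
```

```text
pics
[-0.06616584 -0.88748269  1.03322396] 482.2341845760809 318.35204886976305 195.61440411047386 0.02010039838128112 [[0.77, 0.47, -0.44], [-0.64, 0.54, -0.54], [-0.02, 0.7, 0.72]]
[ 0.47346398 -0.1414299   1.03765224] 367.02595178488974 322.05957622881874 195.38129294829866 0.004709742509126613 [[-0.0, 1.0, -0.03], [-1.0, -0.0, 0.02], [0.02, 0.03, 1.0]]
{'time': 0.1, 'qpos': array([ 1.12600295e+00,  2.87109285e-01,  1.57804412e+00,  3.41184398e-05,
        1.27859953e+00, -1.50019739e-01]), 'dq': array([-0.00132995, -0.00175155, -0.00326052, -0.00071574,  0.00142688,
        0.00065469]), 'joint_efforts': array([ 3.47005027e-05, -4.07297480e+01, -2.93698561e+01, -1.68665856e-04,
        3.40458173e-03, -2.70326217e-05]), 'eef_pos': array([0.19579802, 0.64530361, 0.20755675]), 'tcp_rot': array([ 0.10311784,  0.69967442, -0.10457156,  0.6992047 ]), 'contact_force': array([ 0.50819851,  0.12690897, -0.67041145]), 'wrist_torque': array([ 0.03410789, -0.00067469,  0.00606634]), 'opening': 0.9993553880275082} 0.0187
```

View pics/s1.png

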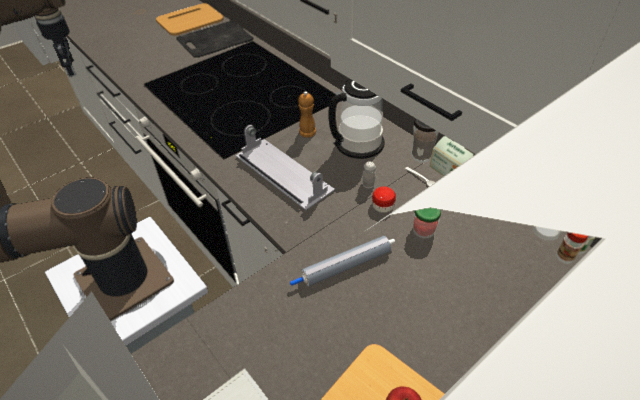

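View pics/t1.png

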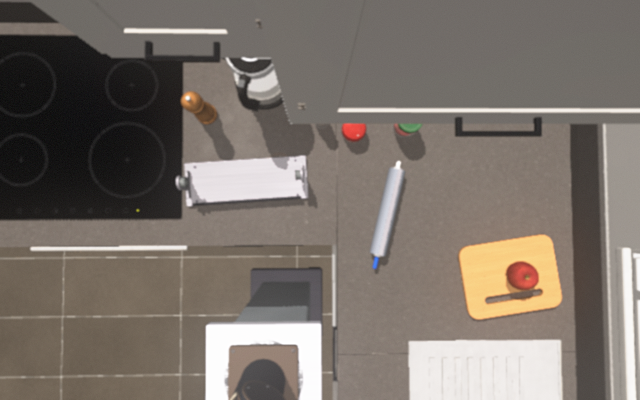

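The roll lies with its blue end at top-camera px (375,265) and its pin at (398,163). The holder is around (245,182), with the mill behind it on the left and the timer, jar and salt shaker behind on the right. I'll crop in to measure these.

Run:
```python
import cv2,numpy as np
t=cv2.imread('pics/t1.png');s=cv2.imread('pics/s1.png')
cv2.imwrite('pics/t2.png',cv2.resize(t[145:280,170:415],None,fx=3.2,fy=3.2,interpolation=cv2.INTER_CUBIC))
cv2.imwrite('pics/s2.png',cv2.resize(s[115:300,220:410],None,fx=3.2,fy=3.2,interpolation=cv2.INTER_CUBIC))
```

```text
(no output)
```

View pics/t2.png

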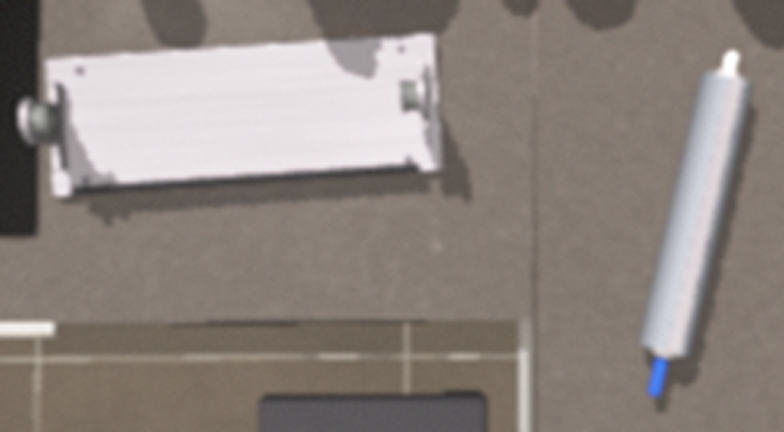

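View pics/s2.png

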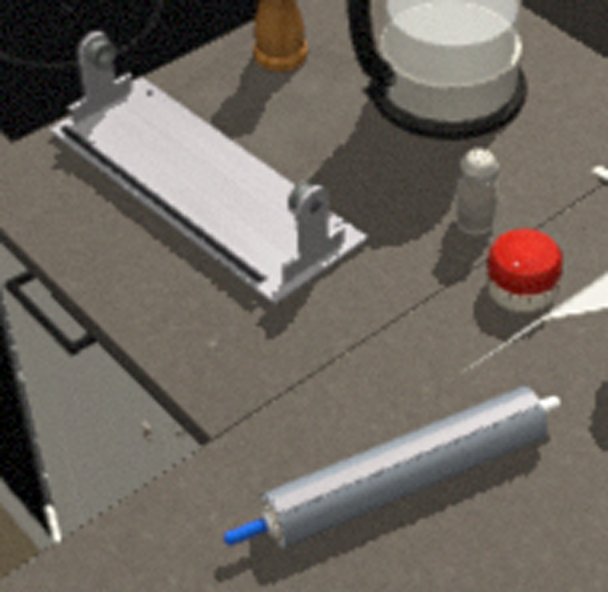

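```bash
cat >> h.py <<'E'
T=lambda u,v:(u/3.2+170-.34,v/3.2+145-.34)
S=lambda u,v:(u/3.2+220-.34,v/3.2+115-.34)
E
python3 - <<'E'
from h import *
from scipy.optimize import least_squares
a=cam('scene');b=cam('top')
obs=[(b,T(48,60),(.06,.169,.011)),(b,T(434,35),(.06,-.169,.011)),(b,T(440,170),(-.06,-.169,.011)),
(b,T(402,96),(0,-.1405,.085)),(a,S(297,195),(0,-.1405,.085)),
(a,S(104,50),(0,.1405,.085)),(a,S(366,238),(.06,-.169,.011)),(a,S(276,298),(-.06,-.169,.011)),(a,S(52,128),(-.06,.169,.011))]
def W(p,q): c,s=np.cos(p[2]),np.sin(p[2]); return [p[0]+c*q[0]-s*q[1],p[1]+s*q[0]+c*q[1],q[2]]
f=lambda p:np.concatenate([proj(c,W(p,q))-uv for c,uv,q in obs])
r=least_squares(f,[.5,.07,0],loss='soft_l1'); print('holder',r.x,'\n',r.fun.reshape(-1,2).round(1))
print('cups',W(r.x,(0,.1505,.085)),W(r.x,(0,-.1505,.085)))
for n,p in dict(plunger=(T(655,397),S(228,537)),pin=(T(732,50),S(557,403))).items():
    print(n,onz(b,*p[0],.023),onz(a,*p[1],.023))
M=R.from_quat(readout.get_state()['tcp_rot']).as_matrix(); print(M.round(3))
E
```

```text
holder [0.55083848 0.04768971 0.0626506 ] 
 [[-0.4 -0.4]
 [ 0.2 -0.1]
 [ 1.1  0.3]
 [ 0.1  0.4]
 [ 0.4 -0.9]
 [ 0.1  1.2]
 [ 0.5 -1.4]
 [-0.8  0.4]
 [-1.  -0.9]]
cups [np.float64(0.5414157335805889), np.float64(0.19789443891647646), 0.085] [np.float64(0.5602612307189543), np.float64(-0.10251502704225102), 0.085]
plunger [ 0.30618149 -0.30660651  0.023     ] [ 0.30934705 -0.30717046  0.023     ]
pin [ 0.60612154 -0.37628633  0.023     ] [ 0.59980407 -0.38105812  0.023     ]
[[-0.001  0.291  0.957]
 [-0.001  0.957 -0.291]
 [-1.    -0.001 -0.   ]]
```

Emit:
{"fn": "drive_tool", "kwargs": {
  "steps": [
    [0, -2.2, 4.2, 0, 1],
    [0, -2.2, 4.2, 0, 1],
    [0, -2.2, 4.2, 0, 1],
    [0, -2.2, 4.2, 0, 1],
    [0, -2.2, 4.2, 0, 1],
    [0, -2.2, 4.2, 0, 1],
    [0, -2.2, 4.2, 0, 1],
    [0, -2.2, 4.2, 0, 1],
    [0, -2.2, 4.2, 0, 1],
    [0, -4.5, 1, 0, 1]
  ]
}}

```text
time: 1.2
eef_pos: [0.5001, 0.2989, 0.2082]
tcp_rot: [0.104, 0.699, -0.104, 0.7]
contact_force: [-0.5, -0.3, 1.0]
opening: 0.997
```

Emit:
{"fn": "drive_tool", "kwargs": {
  "steps": [
    [0, -4.5, 1, 0, 1],
    [0, -4.5, 1, 0, 1],
    [0, -4.5, 1, 0, 1],
    [0, -4.5, 1, 0, 1],
    [0, -4.5, 1, 0, 1],
    [0, -4.5, 1, 0, 1],
    [0, -4.5, 1, 0, 1],
    [0, -4.5, 1, 0, 1],
    [0, -4.5, 1, 0, 1],
    [0, -4.5, 1, 0, 1]
  ]
}}

```text
time: 2.2
eef_pos: [0.4611, -0.1608, 0.2089]
tcp_rot: [0.104, 0.699, -0.104, 0.7]
contact_force: [0.4, -0.3, -0.3]
opening: 0.998
```

Emit:
{"fn": "drive_tool", "kwargs": {
  "steps": [
    [0, -4.5, 1, 0, 1],
    [0, -4.5, 1, 0, 1],
    [0, -4.5, 1, 0, 1],
    [0, -3, 1, 0, 1],
    [0, 0, 0, -3.4, 1],
    [0, 0, 0, 0, 1]
  ]
}}

```text
time: 2.8
eef_pos: [0.4516, -0.3294, 0.2084]
tcp_rot: [0.084, 0.702, -0.083, 0.702]
contact_force: [-0.7, 0.2, 0.4]
opening: 0.998
```

```bash
cat >> h.py <<'E'
def go(x,y,z,yawz):
    "deltas in tool frame (cm) and turn (deg) from the measured pose; yawz = angle of tool z, deg"
    s=readout.get_state(); M=R.from_quat(s['tcp_rot']).as_matrix()
    cur=np.degrees(np.arctan2(M[1,2],M[0,2])); d=M.T@(np.array([x,y,z])-s['eef_pos'])*100
    print('t',s['time'],'tcp',s['eef_pos'].round(4),'yaw',cur.round(2),'tilt',M[2].round(4),'d',d.round(2),'turn',round(-(yawz-cur),2),'F',s['contact_force'].round(2),'Tq',s['wrist_torque'].round(3),'op',round(s['opening'],3))
E
python3 - <<'E'
from h import *
go(.455,-.342,.003,-13.5)
c=cam('wrist','pics/w1.png')
for n,p in dict(plunger=(.307,-.307,.023),pin=(.604,-.378,.023),mid=(.455,-.342,.046)).items(): print(n,proj(c,p))
E
```

```text
t 2.8 tcp [ 0.4516 -0.3294  0.2084] yaw -13.6 tilt [-1.e+00  6.e-04 -7.e-04] d [20.54 -1.16  0.64] turn -0.1 F [-0.65  0.16  0.36] Tq [-0.014  0.001  0.011] op 0.998
plunger [305.6246675   21.09441166]
pin [308.68108983 307.70833635]
mid [307.00335886 185.94521374]
```

View pics/w1.png

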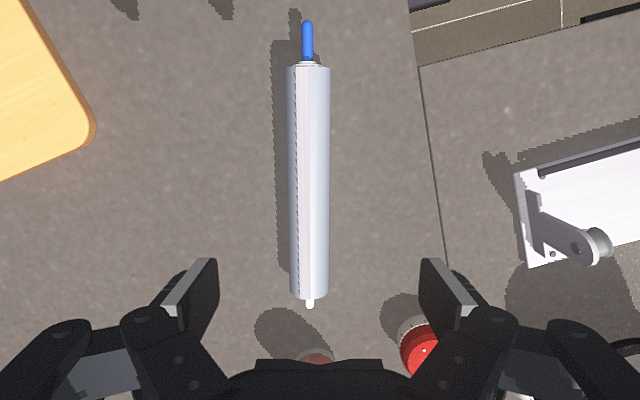

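The wrist view shows the blue tip at (307,20) and the pin tip at (310,307), within 2 px of my projected estimates. Next I go down and grasp.

Emit:
{"fn": "drive_tool", "kwargs": {
  "steps": [
    [4, -0.6, 0.3, 0, 1],
    [4, -0.6, 0.3, 0, 1],
    [4, 0, 0, 0, 1],
    [4, 0, 0, 0, 1],
    [2.5, 0, 0, 0, 1],
    [1.5, 0, 0, 0, 1],
    [0.4, 0, 0, 0, 1],
    [0, 0, 0, 0, 1],
    [0, 0, 0, 0, 0.4],
    [0, 0, 0, 0, 0.2]
  ],
  "force": 70
}}

```text
time: 3.85
eef_pos: [0.4561, -0.3427, 0.0067]
tcp_rot: [0.082, 0.701, -0.084, 0.703]
contact_force: [0.7, 0.1, -0.3]
opening: 0.695
```

Emit:
{"fn": "drive_tool", "kwargs": {
  "steps": [
    [0, 0, 0, 0, 0],
    [0, 0, 0, 0, 0],
    [0, 0, 0, 0, 0],
    [0, 0, 0, 0, 0],
    [0, 0, 0, 0, 0]
  ]
}}

```text
time: 4.35
eef_pos: [0.4559, -0.3423, 0.0069]
tcp_rot: [0.083, 0.702, -0.083, 0.703]
contact_force: [0.1, 1.9, 6.3]
opening: 0.448
```

Emit:
{"fn": "drive_tool", "kwargs": {
  "steps": [
    [-1, 0, 0, 0, 0],
    [-2, 0, 0, 0, 0],
    [-4, 0, 0, 0, 0],
    [-4, 0, 0, 0, 0],
    [-3, 0, 0, 0, 0],
    [0, 0, 0, 0, 0],
    [0, 0, 0, 0, 0]
  ]
}}

```text
time: 5.05
eef_pos: [0.4546, -0.3411, 0.1441]
tcp_rot: [0.083, 0.702, -0.083, 0.702]
contact_force: [-0.4, -0.5, -3.2]
opening: 0.448
```

Run:
```python
from h import *
go(.551,.048,.17,-86.4)
c=cam('wrist');s=cam('scene');t=cam('top')
I=np.vstack([c['frame'][:,:],np.hstack([cv2.resize(s['frame'][170:310,270:430],(320,280),interpolation=2),cv2.resize(t['frame'][150:290,320:480],(320,280),interpolation=2)])])
cv2.imwrite('pics/g1.png',cv2.resize(I,None,fx=.88,fy=.88)[:,:,::-1])
```

```text
t 5.05 tcp [ 0.4546 -0.3411  0.1441] yaw -13.49 tilt [-1.e+00  3.e-04 -6.e-04] d [-2.58 40.09  0.29] turn 72.91 F [-0.45 -0.51 -3.17] Tq [0.04  0.086 0.001] op 0.448
```

View pics/g1.png

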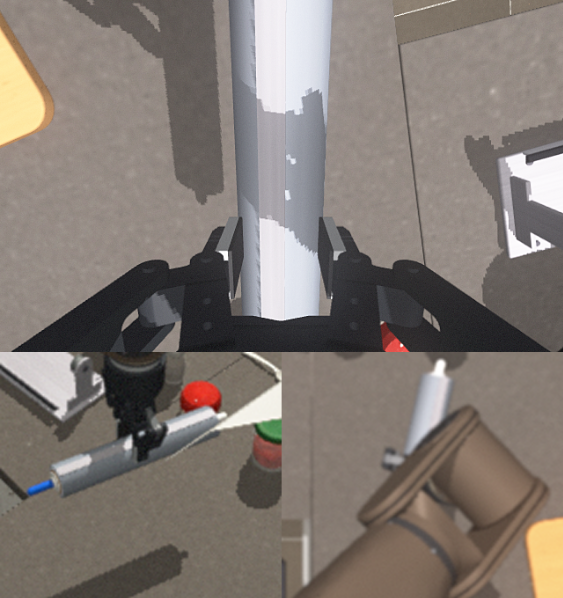

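```bash
cat >> h.py <<'E'
def onplane(c,u,v,s=None):
    s=s or readout.get_state(); M=R.from_quat(s['tcp_rot']).as_matrix(); e,w=ray(c,u,v)
    p=e+w*((s['eef_pos']-e)@M[:,1])/(w@M[:,1]); q=M.T@(p-s['eef_pos'])
    return p.round(4), 'along z,cm',(q[2]*100).round(2)
E
python3 - <<'E'
from h import *
s=cam('scene','pics/s3.png'); f=s['frame'].astype(int)
print(onplane(s,285.3,249.5),onplane(s,397.8,206.9))
m=(f[:,:,2]-f[:,:,0]>80); m[:, :260]=0; v,u=np.nonzero(m); k=u<u.min()+2; print(u.min(),v[k],len(u), u.max(), v[u>u.max()-2])
E
```

```text
(array([ 0.3048, -0.3045,  0.1569]), 'along z,cm', np.float64(-15.31)) (array([ 0.6026, -0.3759,  0.149 ]), 'along z,cm', np.float64(15.31))
286 [247 247 248 248 249 249 250 250 251] 59 299 [243 244 245 245 246]
```

Run:
```python
from h import *
s=cam('scene'); st=dict(readout.get_state()); st['eef_pos']=np.array([.4559,-.3423,.0069])
print('before:',onplane(s,*S(228,537),st),onplane(s,*S(557,403),st))
f=cv2.imread('pics/s3.png'); cv2.imwrite('pics/s3c.png',cv2.resize(f[185:265,270:410],None,fx=5.5,fy=5.5,interpolation=cv2.INTER_CUBIC))
```

```text
before: (array([ 0.3093, -0.3072,  0.023 ]), 'along z,cm', np.float64(-15.08)) (array([ 0.604 , -0.3779,  0.0166]), 'along z,cm', np.float64(15.23))
```

View pics/s3c.png

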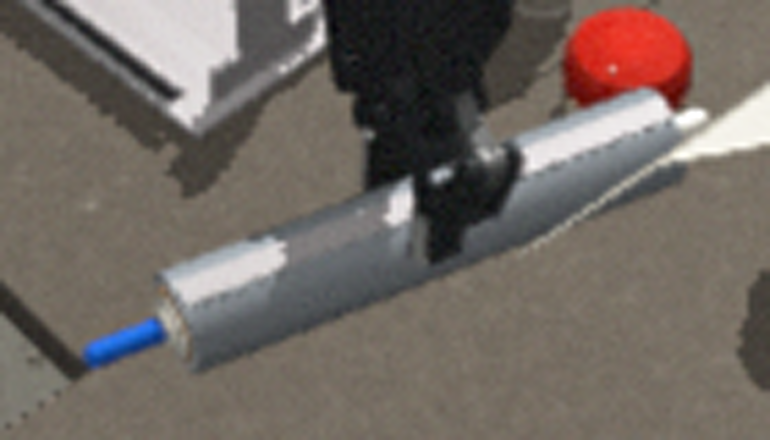

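Emit:
{"fn": "drive_tool", "kwargs": {
  "steps": [
    [0, 0, 0, 5, 0],
    [0, 0, 0, 8.4, 0],
    [0, 0, 0, 8.4, 0],
    [0, 0, 0, 8.4, 0],
    [0, 0, 0, 8.4, 0],
    [0, 0, 0, 8.4, 0],
    [0, 0, 0, 8.4, 0],
    [0, 0, 0, 8.4, 0],
    [0, 0, 0, 8.4, 0],
    [0, 0, 0, 8.4, 0]
  ]
}}

```text
time: 6.3
eef_pos: [0.4545, -0.3411, 0.1433]
tcp_rot: [0.519, 0.481, -0.519, 0.479]
contact_force: [0.4, -0.8, -2.7]
opening: 0.45
```

Emit:
{"fn": "drive_tool", "kwargs": {
  "steps": [
    [0, 0.1, -2, 3.3, 0],
    [0, 0.2, -4, 0, 0],
    [0, 0.2, -4, 0, 0],
    [0, 0.2, -4, 0, 0],
    [0, 0.2, -4, 0, 0],
    [0, 0.2, -4, 0, 0],
    [0, 0.2, -4, 0, 0],
    [0, 0.2, -4, 0, 0],
    [0, 0.2, -4, 0, 0],
    [0, 0.2, -2.5, 0, 0]
  ]
}}

```text
time: 7.3
eef_pos: [0.519, 0.0208, 0.1436]
tcp_rot: [-0.53, -0.468, 0.531, -0.466]
contact_force: [0.1, -0.2, -3.4]
opening: 0.451
```

Emit:
{"fn": "drive_tool", "kwargs": {
  "steps": [
    [0, 0, 0, 0, 0],
    [0, 0, 0, 0, 0]
  ]
}}

```text
time: 7.5
eef_pos: [0.5191, 0.0185, 0.1437]
tcp_rot: [-0.53, -0.468, 0.531, -0.467]
contact_force: [-0.1, 0.2, -3.4]
opening: 0.451
```

Run:
```python
from h import *
go(.523,.0232,.071,-97.4)
s=cam('scene','pics/s4.png');t=cam('top','pics/t4.png')
st=readout.get_state(); M=R.from_quat(st['tcp_rot']).as_matrix()
p=st['eef_pos']; 
for k in(-.1535,.1535): q=p+[0,0,.014]+M[:,2]*k; print(q,proj(s,q),proj(t,q))
I=np.hstack([cv2.resize(s['frame'][110:220,225:345],(480,440),interpolation=2),cv2.resize(t['frame'][130:250,170:250],(294,440),interpolation=2)])
cv2.imwrite('pics/g4.png',I[:,:,::-1])
```

```text
t 7.5 tcp [0.5191 0.0185 0.1437] yaw -97.3 tilt [-1.e+00 -2.e-03  5.e-04] d [ 7.27  0.34 -0.52] turn 0.1 F [-0.09  0.25 -3.42] Tq [-0.02   0.009  0.004] op 0.451
[0.53914509 0.16964068 0.15804208] [252.16621681 115.55785034] [183.51529779 180.93855503]
[ 0.49945045 -0.13478225  0.15816396] [304.88643576 172.99245619] [311.45337681 197.30259344]
```

View pics/g4.png

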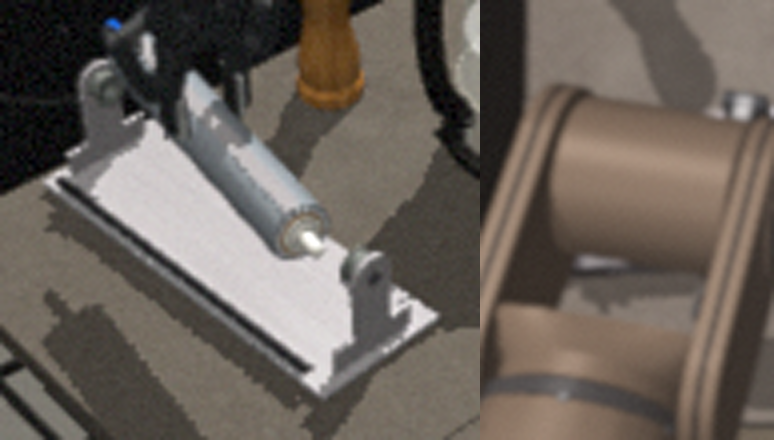

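The scene view shows the blue tip at (112,22) in the crop and the pin tip at (318,247). Both are within 2 px of my model, so the roll is about level. Next I lower it.

Emit:
{"fn": "drive_tool", "kwargs": {
  "steps": [
    [1.5, 0.3, 0, 0, 0],
    [2, 0, 0, 0, 0],
    [2, 0, 0, 0, 0],
    [1.2, 0, 0, 0, 0],
    [0.5, 0, 0, 0, 0],
    [0, 0, 0, 0, 0],
    [0, 0, 0, 0, 0]
  ]
}}

```text
time: 8.3
eef_pos: [0.5234, 0.0174, 0.0735]
tcp_rot: [0.532, 0.466, -0.531, 0.467]
contact_force: [-0.7, 0.1, -3.5]
opening: 0.449
```

Run:
```python
from h import *
go(.523,.0232,.071,-97.4)
s=cam('scene','pics/s5.png')
st=readout.get_state(); M=R.from_quat(st['tcp_rot']).as_matrix()
p=st['eef_pos']; f=6
g=lambda q:((proj(s,q)-[225,110]+.5)*f-.5).round(0)
for k in(-.1535,.1535): q=p+[0,0,.014]+M[:,2]*k; print(q.round(4),g(q))
for y in (.1405,-.1405): print('rim',y,g([.5508-.0626*y,.0477+.998*y,.085]))
cv2.imwrite('pics/g5.png',cv2.resize(s['frame'][110:210,225:345],None,fx=f,fy=f,interpolation=2)[:,:,::-1])
```

```text
t 8.3 tcp [0.5234 0.0174 0.0735] yaw -97.41 tilt [-1.0e+00  1.5e-03  1.0e-04] d [ 0.25 -0.12 -0.57] turn -0.01 F [-0.73  0.08 -3.49] Tq [ 0.056 -0.081 -0.006] op 0.449
[0.5434 0.1697 0.0879] [188. 142.]
[ 0.5039 -0.1347  0.0879] [495. 488.]
rim 0.1405 [166. 131.]
rim -0.1405 [530. 391.]
```

View pics/g5.png

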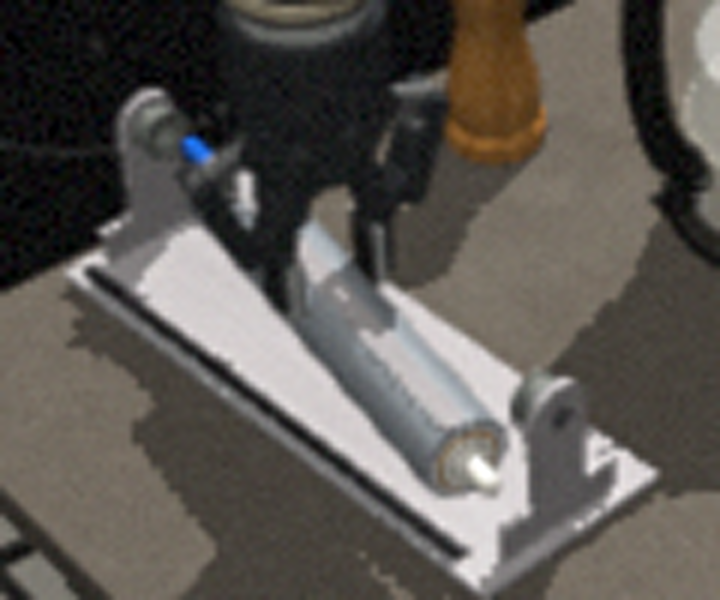

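Emit:
{"fn": "drive_tool", "kwargs": {
  "steps": [
    [0.3, 0, 0, 0, 0],
    [0, -0.1, -0.5, 0, 0],
    [0, -0.1, -0.5, 0, 0],
    [0, -0.1, -0.5, 0, 0],
    [0, -0.1, -0.5, 0, 0],
    [0, 0, 0, 0, 0]
  ]
}}

```text
time: 8.95
eef_pos: [0.5211, 0.0389, 0.0699]
tcp_rot: [0.531, 0.467, -0.531, 0.467]
contact_force: [-0.0, -0.3, -3.8]
opening: 0.45
```

```bash
cat >> h.py <<'E'
H=np.array([.5508,.0477]);A=np.radians(3.59)
def hold(th,tip,tz,comp=0.0):
    """target: roll yaw th (deg, pin forward), plunger tip at holder (0,tip), plunger pressed by comp"""
    ang=np.radians(93.59-th); d=np.array([np.cos(ang),np.sin(ang)])
    P=H+tip*np.array([-np.sin(A),np.cos(A)]); g=P-(.1535-comp)*d
    go(g[0],g[1],tz,np.degrees(ang)-180)
    s=readout.get_state();M=R.from_quat(s['tcp_rot']).as_matrix()
    for n,k in(('plunger(free)',-.1535),('pin',.1535)):
        q=(s['eef_pos']+M[:,2]*k)[:2]-H; print(n,'holder x,y mm',(1000*np.array([np.cos(A)*q[0]+np.sin(A)*q[1],-np.sin(A)*q[0]+np.cos(A)*q[1]])).round(1))
E
python3 - <<'E'
from h import *
hold(9,.1505,.071)
E
```

```text
t 8.95 tcp [0.5211 0.0389 0.0699] yaw -97.33 tilt [-1.e+00 -1.e-04 -1.e-04] d [-0.11  0.49 -0.69] turn -1.92 F [-0.04 -0.27 -3.77] Tq [ 0.071 -0.014  0.003] op 0.45
plunger(free) holder x,y mm [ -1.1 143.8]
pin holder x,y mm [ -59.2 -157.6]
```

Emit:
{"fn": "drive_tool", "kwargs": {
  "steps": [
    [0, 0.2, -0.2, -0.7, 0],
    [0, 0.2, -0.2, -0.7, 0],
    [0, 0.1, -0.3, -0.6, 0],
    [0, 0, 0, 0, 0]
  ]
}}

```text
time: 9.35
eef_pos: [0.5274, 0.0446, 0.0699]
tcp_rot: [0.523, 0.476, -0.523, 0.476]
contact_force: [0.1, -0.8, -2.9]
opening: 0.449
```

Run:
```python
from h import *
hold(7,.1505,.071,.004)
```

```text
t 9.35 tcp [0.5274 0.0446 0.0699] yaw -95.36 tilt [-1.e+00  2.e-04  0.e+00] d [-0.11  0.47 -0.46] turn -1.95 F [ 0.09 -0.76 -2.93] Tq [0.006 0.004 0.045] op 0.449
plunger(free) holder x,y mm [  0.3 150. ]
pin holder x,y mm [ -47.5 -153.3]
```

Emit:
{"fn": "drive_tool", "kwargs": {
  "steps": [
    [0, 0.15, -0.15, -0.6, 0],
    [0, 0.15, -0.15, -0.7, 0],
    [0, 0.15, -0.15, -0.7, 0],
    [0, 0, 0, 0, 0]
  ]
}}

```text
time: 9.75
eef_pos: [0.5325, 0.048, 0.07]
tcp_rot: [-0.514, -0.485, 0.515, -0.486]
contact_force: [0.3, -4.4, -3.1]
opening: 0.449
```

Run:
```python
from h import *
hold(6,.1505,.071,.018)
```

```text
t 9.75 tcp [0.5325 0.048  0.07  ] yaw -93.37 tilt [-1.0e+00  9.0e-04  1.1e-03] d [-0.1   0.23 -1.47] turn -0.96 F [ 0.34 -4.4  -3.12] Tq [-0.819 -0.195 -0.123] op 0.449
plunger(free) holder x,y mm [  0.3 153.8]
pin holder x,y mm [ -36.9 -151. ]
```

Emit:
{"fn": "drive_tool", "kwargs": {
  "steps": [
    [0, 0.05, -0.3, -0.2, 0],
    [0, 0.05, -0.3, -0.2, 0],
    [0, 0.05, -0.3, -0.2, 0],
    [0, 0.05, -0.3, -0.2, 0],
    [0, 0.05, -0.3, -0.2, 0],
    [0, 0, 0, 0, 0]
  ],
  "force": 90
}}

```text
time: 10.35
eef_pos: [0.5358, 0.0617, 0.0702]
tcp_rot: [-0.509, -0.489, 0.511, -0.491]
contact_force: [1.6, -9.6, -2.4]
opening: 0.44
```

Run:
```python
from h import *
hold(0,.1505,.071,.019)
s=cam('scene','pics/s6.png'); cv2.imwrite('pics/g6.png',cv2.resize(s['frame'][110:210,225:345],None,fx=6,fy=6,interpolation=2)[:,:,::-1])
```

```text
t 10.35 tcp [0.5358 0.0617 0.0702] yaw -92.33 tilt [-1.      0.0011  0.0037] d [-0.08  1.39 -0.25] turn -5.92 F [ 1.64 -9.64 -2.42] Tq [-1.569 -0.09  -0.144] op 0.44
plunger(free) holder x,y mm [  1.7 167.6]
pin holder x,y mm [ -29.9 -137.7]
```

View pics/g6.png

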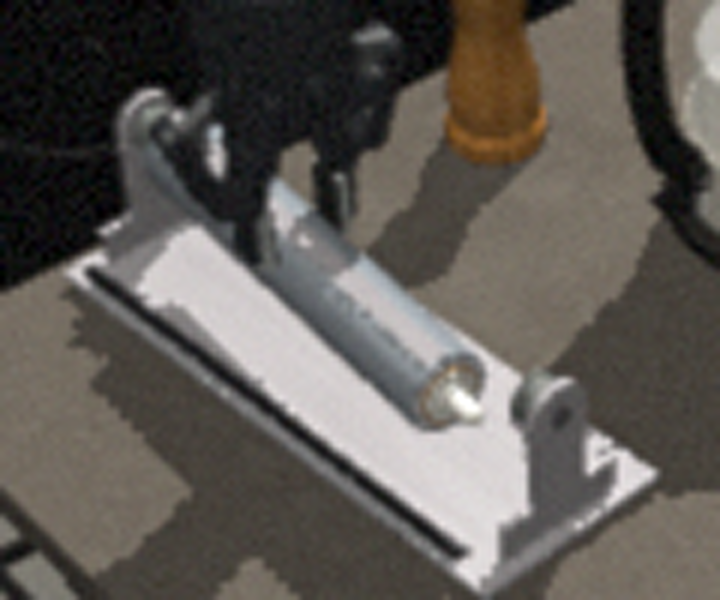

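Emit:
{"fn": "drive_tool", "kwargs": {
  "steps": [
    [0, 0, -0.25, 0, 0],
    [0, 0.23, 0, -1, 0],
    [0, 0.23, 0, -1, 0],
    [0, 0.23, 0, -1, 0],
    [0, 0, 0, 0, 0]
  ]
}}

```text
time: 10.9
eef_pos: [0.543, 0.0635, 0.0703]
tcp_rot: [0.496, 0.502, -0.498, 0.504]
contact_force: [0.2, -10.3, -2.0]
opening: 0.441
```

Run:
```python
from h import *
hold(0,.1505,.071,.0195)
s=cam('scene'); st=readout.get_state();M=R.from_quat(st['tcp_rot']).as_matrix()
g=lambda q:((proj(s,q)-[225,110]+.5)*6-.5).round(0)
print(g(st['eef_pos']+[0,0,.014]+M[:,2]*.1535))
```

```text
t 10.9 tcp [0.543  0.0635 0.0703] yaw -89.3 tilt [-1.      0.0012  0.0045] d [-0.07  0.67 -0.06] turn -2.89 F [  0.22 -10.28  -1.98] Tq [-1.653 -0.096 -0.062] op 0.441
plunger(free) holder x,y mm [  1.  169.5]
pin holder x,y mm [ -14.5 -137.1]
[502. 402.]
```

Emit:
{"fn": "drive_tool", "kwargs": {
  "steps": [
    [0, 0.22, 0, -1, 0],
    [0, 0.22, 0, -1, 0],
    [0, 0.22, -0.05, -0.9, 0],
    [0, 0, 0, 0, 0]
  ]
}}

```text
time: 11.35
eef_pos: [0.5498, 0.064, 0.0704]
tcp_rot: [0.483, 0.514, -0.485, 0.517]
contact_force: [1.1, -9.4, -2.3]
opening: 0.434
```

Run:
```python
from h import *
hold(0,.1505,.071,.012)
s=cam('scene','pics/s7.png'); st=readout.get_state();M=R.from_quat(st['tcp_rot']).as_matrix()
g=lambda q:((proj(s,q)-[285,140]+.5)*9-.5).round(0)
print('pin',g(st['eef_pos']+[0,0,.014]+M[:,2]*.1535),'rim',g([.5508+.0088,.0477-.1402,.085]))
cv2.imwrite('pics/g7.png',cv2.resize(s['frame'][140:200,285:345],None,fx=9,fy=9,interpolation=2)[:,:,::-1])
```

```text
t 11.35 tcp [0.5498 0.064  0.0704] yaw -86.4 tilt [-1.      0.0015  0.0048] d [-0.06 -0.01  0.74] turn 0.01 F [ 1.06 -9.36 -2.25] Tq [-1.671 -0.203 -0.059] op 0.434
plunger(free) holder x,y mm [  0.  169.8]
pin holder x,y mm [ 1.000e-01 -1.372e+02]
pin [248. 311.] rim [255. 316.]
```

View pics/g7.png

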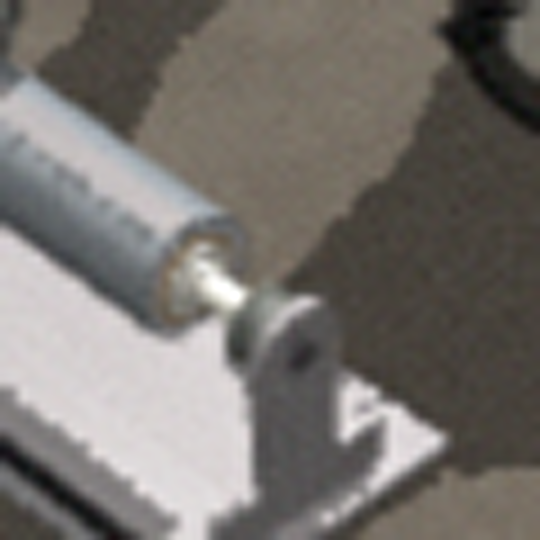

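Emit:
{"fn": "drive_tool", "kwargs": {
  "steps": [
    [0.1, 0, 0.15, 0, 0],
    [0, 0, 0.2, 0, 0],
    [0, 0, 0.2, 0, 0],
    [0, 0, 0.2, 0, 0],
    [0, 0, 0, 0, 0]
  ]
}}

```text
time: 11.9
eef_pos: [0.5501, 0.0571, 0.0693]
tcp_rot: [0.484, 0.514, -0.485, 0.516]
contact_force: [0.8, -8.0, -2.7]
opening: 0.436
```

Run:
```python
from h import *
hold(0,.1505,.071,.006)
```

```text
t 11.9 tcp [0.5501 0.0571 0.0693] yaw -86.48 tilt [-1.      0.0016  0.0032] d [-0.17  0.02  0.64] turn -0.07 F [ 0.77 -8.04 -2.69] Tq [-1.349 -0.199 -0.023] op 0.436
plunger(free) holder x,y mm [  0.  162.9]
pin holder x,y mm [  -0.3 -144.1]
```

Emit:
{"fn": "drive_tool", "kwargs": {
  "steps": [
    [0, 0, 0.15, 0, 0],
    [0, 0, 0.15, 0, 0],
    [0, 0, 0.15, 0, 0],
    [0, 0, 0, 0, 0]
  ]
}}

```text
time: 12.3
eef_pos: [0.5502, 0.0531, 0.0692]
tcp_rot: [0.484, 0.514, -0.485, 0.516]
contact_force: [0.1, -6.5, -2.9]
opening: 0.438
```

Run:
```python
from h import *
hold(0,.1505,.071,.006)
s=cam('scene','pics/s8.png')
cv2.imwrite('pics/g8.png',cv2.resize(s['frame'][110:200,225:345],None,fx=6,fy=6,interpolation=2)[:,:,::-1])
```

```text
t 12.3 tcp [0.5502 0.0531 0.0692] yaw -86.49 tilt [-1.      0.0014  0.0022] d [-0.18  0.03  0.25] turn -0.08 F [ 0.11 -6.49 -2.94] Tq [-1.054 -0.218 -0.15 ] op 0.438
plunger(free) holder x,y mm [ -0. 159.]
pin holder x,y mm [  -0.5 -148. ]
```

View pics/g8.png

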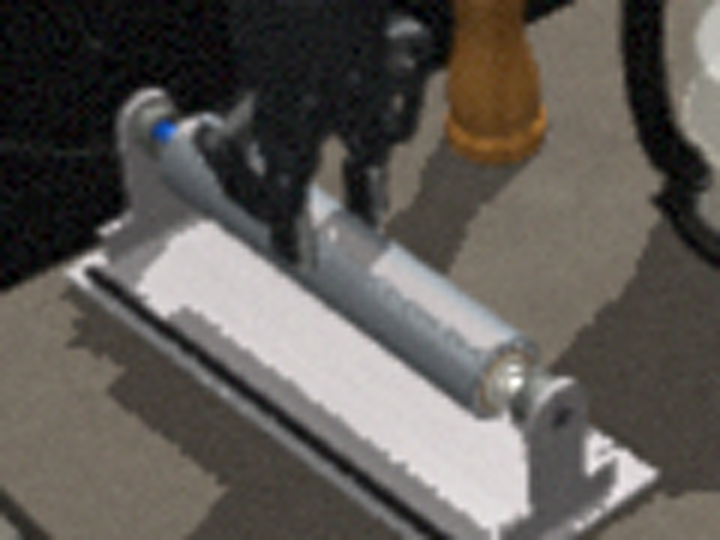

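Both ends are in the cups: the plunger at crop (165,130) and the pin inside the right rim near (525,385). The force is tracking the spring, so I'll follow it to the floor.

Emit:
{"fn": "drive_tool", "kwargs": {
  "steps": [
    [0, 0, 0.1, 0, 0],
    [0, 0, 0.1, 0, 0],
    [0, 0, 0.1, 0, 0],
    [0, 0, 0, 0, 0]
  ]
}}

```text
time: 12.75
eef_pos: [0.5505, 0.0506, 0.0693]
tcp_rot: [0.484, 0.514, -0.484, 0.516]
contact_force: [1.4, -6.0, -2.8]
opening: 0.435
```

Run:
```python
from h import *
hold(0,.1505,.071,.006)
```

```text
t 12.75 tcp [0.5505 0.0506 0.0693] yaw -86.48 tilt [-1.      0.0017  0.0015] d [-0.17  0.02 -0.01] turn -0.07 F [ 1.4  -6.04 -2.76] Tq [-0.971 -0.19  -0.08 ] op 0.435
plunger(free) holder x,y mm [  0.  156.4]
pin holder x,y mm [  -0.4 -150.6]
```

Emit:
{"fn": "drive_tool", "kwargs": {
  "steps": [
    [0, 0, 0.05, 0, 0],
    [0, 0, 0.05, 0, 0],
    [0, 0, 0, 0, 0]
  ]
}}

```text
time: 13.05
eef_pos: [0.5504, 0.05, 0.0692]
tcp_rot: [0.485, 0.514, -0.484, 0.516]
contact_force: [1.8, -4.8, -3.1]
opening: 0.438
```

Emit:
{"fn": "drive_tool", "kwargs": {
  "steps": [
    [0, 0, 0.05, 0, 0],
    [0, 0, 0.05, 0, 0],
    [0, 0, 0, 0, 0]
  ]
}}

```text
time: 13.35
eef_pos: [0.5504, 0.0498, 0.0692]
tcp_rot: [0.485, 0.515, -0.484, 0.515]
contact_force: [2.2, -2.3, -1.8]
opening: 0.442
```

The TCP has stopped moving while the force falls from 6.0 to 2.3 N, so the pin is on its cup floor. Next I open gently and back off upward.

Emit:
{"fn": "drive_tool", "kwargs": {
  "steps": [
    [0, 0, 0, 0, 0.5],
    [0, 0, 0, 0, 0.6],
    [0, 0, 0, 0, 0.8],
    [0, 0, 0, 0, 1],
    [0, 0, 0, 0, 1],
    [0, 0, 0, 0, 1],
    [0, 0, 0, 0, 1]
  ]
}}

```text
time: 14.05
eef_pos: [0.5498, 0.0495, 0.0688]
tcp_rot: [0.484, 0.515, -0.484, 0.515]
contact_force: [0.4, -0.2, 0.4]
opening: 0.998
```

Emit:
{"fn": "drive_tool", "kwargs": {
  "steps": [
    [-1, 0, 0, 0, 1],
    [-2, 0, 0, 0, 1],
    [-3, 0, 0, 0, 1],
    [-4, 0, 0, 0, 1],
    [-4, 0, 0, 0, 1],
    [-2, 0, 0, 0, 1],
    [0, 0, 0, 0, 1],
    [0, 0, 0, 0, 1]
  ]
}}

```text
time: 14.85
eef_pos: [0.5497, 0.0495, 0.229]
tcp_rot: [0.485, 0.515, -0.484, 0.515]
contact_force: [-0.3, -0.3, 0.2]
opening: 0.999
```

Run:
```python
from h import *
go(.5,.05,.2,-86)
s=cam('scene','pics/s9.png');w=cam('wrist')
g=lambda q:((proj(s,q)-[225,110]+.5)*4-.5).round(0)
ey=np.array([-.0626,.998,0]);h=np.array([.5508,.0477,0])
for y in(.126,-.126): print('collar',y,g(h+ey*(y-.0055)+[0,0,.083]))
I=np.vstack([cv2.resize(s['frame'][110:200,225:345],(480,360),interpolation=2),cv2.resize(w['frame'],(384,240)).__class__(0) if 0 else np.pad(cv2.resize(w['frame'],(384,240)),((0,0),(0,96),(0,0)))])
cv2.imwrite('pics/g9.png',I[:,:,::-1])
```

```text
t 14.85 tcp [0.5497 0.0495 0.229 ] yaw -86.49 tilt [-1.e+00  5.e-04  1.e-04] d [ 2.9  -4.96 -0.36] turn -0.49 F [-0.26 -0.29  0.21] Tq [-0.034 -0.033 -0.002] op 0.999
collar 0.126 [127. 101.]
collar -0.126 [345. 256.]
```

Run:
```python
from h import *
s=cam('scene');w=cam('wrist')
ey=np.array([-.0626,.998,0]);h=np.array([.5508,.0477,0])
P=lambda c,y,z=.083:proj(c,h+ey*y+[0,0,z]).round(1)
for n,c in(('scene',s),('wrist',w)):
    f=c['frame'].astype(int); m=((f[:,:,2]-f[:,:,0])>60)
    if n=='scene': m[:,:225]=0;m[:,345:]=0
    k,l,st,ce=cv2.connectedComponentsWithStats(m.astype(np.uint8)); j=1+np.argmax(st[1:,4]); print(n,'blue box',st[j],'centroid',ce[j],'expected from',P(c,.1205),'to',P(c,.1405),'mid',P(c,.1305), 'mid if 5mm lower',P(c,.1305,.078))
print('wrist pin-side expected',P(w,-.1315),P(w,-.1405))
a=cv2.imread('pics/s8.png',0).astype(np.float32);b=cv2.imread('pics/s9.png',0)
t=a[160:182,296:318].astype(np.uint8)
r=cv2.matchTemplate(cv2.resize(b[154:188,290:324],None,fx=8,fy=8,interpolation=2),cv2.resize(t,None,fx=8,fy=8,interpolation=2),cv2.TM_CCOEFF_NORMED)
_,v,_,xy=cv2.minMaxLoc(r); print('pin-end shift px',np.array(xy)/8-6,v,'expected',P(s,-.1265)-P(s,-.124),'per 5mm drop',P(s,-.126,.078)-P(s,-.126))
A=cv2.imread('pics/s1.png').astype(int)-cv2.imread('pics/s9.png').astype(int)
for n,(x,y,x2,y2) in dict(mill=(299,88,316,138),salt=(362,160,377,188),timer=(372,185,396,212),jar=(413,206,438,238)).items(): print(n,abs(A[y:y2,x:x2]).mean().round(1))
```

```text
scene blue box [251 130   4   4  12] centroid [252.5 131.5] expected from [256.3 134.8] to [252.4 132. ] mid [254.3 133.4] mid if 5mm lower [254.5 134.6]
wrist blue box [316  14  13  30 381] centroid [321.90813648  28.81889764] expected from [321.6  45.3] to [321.6  18.5] mid [321.6  32.1] mid if 5mm lower [321.6  33.3]
wrist pin-side expected [320.9 308.7] [320.9 316.2]
pin-end shift px [0.125 0.125] 0.9629800915718079 expected [0.6 0.4] per 5mm drop [0.  1.2]
mill 4.2
salt 2.8
timer 3.3
jar 2.4
```

Run:
```python
from h import *
w=cam('wrist');s=cam('scene')
ey=np.array([-.0626,.998,0]);h=np.array([.5508,.0477,0]);ex=np.array([.998,.0626,0])
P=lambda c,y,z=.083,x=0:proj(c,h+ey*y+ex*x+[0,0,z]).round(1)
print('roll top ends',P(w,.1145,.106),P(w,-.1255,.106),'flange/collar',P(w,-.1315,.092),'rim top',P(w,-.1405,.1005),'cheek',P(w,-.155,.103))
for x in(-.02,.02): print('silhouette',x,P(w,-.1,.083,x*1.15),P(w,.1,.083,x*1.15))
f=w['frame'].astype(int)
for u in(310,321,332): print(u,[tuple(int(q) for q in f[v,u-1:u+2].mean(0)) for v in range(286,334,2)])
for v in(80,180,270): 
    g=np.abs(np.diff(cv2.GaussianBlur(w['frame'],(3,3),0).astype(int).sum(2)[v])); k=[i for i in range(240,400) if g[i]>60]; print('row',v,k)
a=cv2.imread('pics/s8.png');b=cv2.imread('pics/s9.png')
cv2.imwrite('/tmp/x.png',a)
for p in [(a,'s8'),(b,'s9')]:
    # profile along axis line in scene from roll to cup
    q=[P(s,y,.083) for y in np.arange(-.110,-.146,-.002)]
    m=np.float32(q); print(p[1],cv2.remap(p[0],m[:,0],m[:,1],1).sum(2).ravel().tolist() if 0 else [int(z.sum()) for z in cv2.remap(p[0],m[:,:1],m[:,1:],1)[:,0]])
```

```text
roll top ends [321.5  48.7] [320.9 316.9] flange/collar [320.8 313.7] rim top [320.8 326.6] cheek [320.8 340.6]
silhouette -0.02 [298.3 281.5] [294.4  71.6]
silhouette 0.02 [343.5 281.6] [348.3  71.6]
310 [(209, 206, 212), (209, 206, 212), (215, 213, 219), (208, 204, 212), (211, 208, 214), (210, 208, 213), (215, 212, 219), (208, 205, 210), (209, 206, 213), (214, 211, 218), (211, 211, 217), (200, 198, 205), (200, 199, 204), (212, 210, 216), (201, 199, 205), (183, 179, 184), (101, 100, 99), (99, 101, 100), (101, 102, 102), (97, 96, 99), (97, 96, 97), (99, 98, 99), (112, 111, 113), (141, 137, 141)]
321 [(224, 221, 228), (224, 221, 227), (224, 221, 228), (226, 223, 229), (228, 226, 232), (229, 226, 232), (228, 226, 232), (228, 227, 232), (229, 226, 232), (228, 226, 232), (228, 226, 233), (228, 225, 231), (229, 227, 233), (217, 215, 223), (218, 215, 223), (219, 217, 224), (255, 255, 255), (255, 255, 255), (245, 243, 243), (96, 97, 95), (139, 142, 140), (157, 159, 159), (167, 171, 170), (170, 172, 172)]
332 [(210, 216, 225), (210, 213, 224), (207, 213, 222), (210, 214, 224), (208, 213, 223), (205, 211, 222), (205, 211, 222), (205, 210, 221), (206, 212, 222), (205, 210, 221), (205, 211, 221), (204, 209, 221), (204, 210, 222), (203, 208, 220), (206, 212, 224), (103, 104, 107), (86, 88, 87), (88, 89, 90), (120, 122, 123), (129, 129, 130), (141, 144, 145), (140, 142, 142), (140, 140, 139), (138, 135, 140)]
row 80 [248, 269, 270, 271, 293, 294, 295, 307, 308, 348, 376, 377]
row 180 [273, 274, 296, 308, 309, 345, 346, 371, 372, 373]
row 270 [277, 278, 297, 308, 309, 342, 343, 367, 368]
s8 [354, 338, 361, 402, 436, 462, 493, 530, 625, 721, 684, 575, 433, 339, 324, 348, 379, 422]
s9 [373, 342, 324, 340, 389, 446, 507, 565, 602, 589, 533, 453, 372, 318, 318, 343, 376, 419]
```

```bash
python3 -c "
from h import *
s=readout.get_state();print(s['time'],s['contact_force'])
print(sign_off())"
```

```text
15.15 [-0.48160476  0.22822218 -0.04994371]
the job is handed in; nothing more can be done
None
```

The foil roll is back in its holder: both ends measure fully home, it hangs level, and I handed the job in at 15.2 s with the gripper open and clear.

**What I did:**
- I gripped the roll near its balance point and turned it so the blue plunger faced the left cup. I lowered it with the pin swung about 11° to the front.
- I started the plunger in the left cup and pushed about 19 mm against the spring. The spring force peaked at about 10 N, and I saw no sign of the holder being rammed.
- I swung the pin in front of the right cup and followed the spring back as it carried the pin in. The tool then stopped while the force fell from 6.0 to 2.3 N, so the pin was on the cup floor. Then I let go and backed off upward.

**Last checks:**
- **Pin end:** in the wrist view the roll's end was at row 317, against 316.9 expected when fully home.
- **Plunger end:** the blue part spanned rows 14–44, against 18–45 expected.
- **Level:** the roll's outline was within about 1 px of the level prediction at both ends.
- **Other items:** the mill, shaker, timer and jar areas looked practically the same as in the first picture.
- **Gripper:** the force after release was close to zero.

**Checks that failed or disagreed:**
- I had used all 12 picture views, so I could not look at the final state; these checks are numbers only.
- A before-and-after comparison of the pin end in the scene camera showed a shift of only 0.1 px, against about 0.6 px expected. I set it aside because the patch it compared included the fixed cup.
- The blue centroid in the scene camera was about 2 px off its prediction, which I put down to calibration and pixel size.

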